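# Put the measuring cups and the levelling stick away in the caddy

### The arm

A 7-joint arm with a two-finger parallel gripper is mounted at the origin on a cart in front of the work surface, level with it; the furniture and walls round the work are solid. World frame = base frame: x ahead of the robot, y to its left, z up, the work surface at z = 0. Lengths are in m, angles in rad, forces in N, time in s.
With the tool pointing down it reaches from about 0.4 to 0.9 m from the base axis. Payload 5.5 kg.
Tool frame: the origin (TCP) lies midway between the tips of the shut fingers; the grasp point (between the pads) lies 19 mm behind it (manip.grip_depth is the distance from the TCP to the grasp point, in m); z points along the fingers, x is the direction in which the jaws open and shut, and the axes are right-handed (so a half turn about z gives the same grasp; the last joint's range is limited). The gripper opens to 92 mm and grips with 3 to 60 N. Pads are 19 mm wide; open, the fingers measure 130 mm over their backs; the gripper's body (75 mm by 190 mm) begins 47 mm behind the grasp point.
Start: joints at [-1.078, 0.501, -0.427, 1.55, 0.221, 1.138, -0.21], TCP at [0.148, 0.633, 0.227] pointing down, gripper open.
Joint ranges: [-2.88, 2.88], [-0.31, 2.03], [-1.54, 1.56], [0.2, 2.42], [-1.41, 4.55], [0.19, 2.02], [-2.57, 2.57]. Speed limits (rad/s): [2.57, 2.57, 3.14, 3.14, 3.14, 3.14, 3.14].

### API

Orientations are given as a unit quaternion [x, y, z, w].
In Python, from bench import manip, effector, viewer gives the robot as it stands. Calls block until the motion is done:
- manip.move_pose(position, orientation): joint-space move of the TCP to a pose.
- manip.servo_line(position, ori=None, vel=0.15): straight line of the TCP; ori=None keeps the orientation; vel is the mean speed in m/s.
- manip.movej(angles): joint-space move.
- effector.open_jaws() and effector.close(f_grip=None): open the fingers fully, or close them until they stop; f_grip is the grip in N (None keeps the last).
- manip.sleep(seconds).
- manip.solve_ik(position, orientation): joint angles nearest the present ones, or None.
- viewer.get_image(name): name is "scene" or "side" or "wrist"; returns the picture (420x560x3 uint8, red, green, blue); there is no depth.
- viewer.get_calibration(name): a dict with "vfov" (degrees; the focal length in pixels is half the picture's height over the tangent of half this angle, whatever the lens; pixels are square), "cx", "cy" (the principal point, pixels), "eye" and "attitude" of the camera in the world. Camera axes: x right, y down, z forward; pixel columns grow to the right and rows downward; lengths in m; the calibration is good to about 2 mm. A picture is of the moment at which its call begins: read the wrist's pose just before it. get_calibration takes no time and is no camera call; for the wrist camera it gives the pose at the moment of the call.
A pose or a line that the arm cannot do raises manip.PlanningError and nothing moves.
- manip.hand_in(): hands the job in, once; it reports no verdict.
Readings, each from a call of its own:
- manip.current_clock(): time.
- manip.current_q(): joint angles.
- manip.current_joint_velocities(): joint speeds.
- manip.current_tau(): joint torques, N m.
- manip.current_tool_pos(): TCP position.
- manip.current_tcp_rot(): TCP orientation.
- manip.current_force(): force on the tool from outside, world axes, zero at the start.
- manip.current_wrist_torque(): the same for the moment, N m.
- manip.current_finger_gap(): finger opening in m.
Only numpy, scipy, OpenCV 4.12 (cv2) and the standard library are available. Lean on these libraries where they do the work, as an engineer would, in place of code of your own. Each camera call takes 0.05 s, during which the arm holds its last target.

### The job

Put the measuring set away: nest all the measuring cups that are here upright inside one another by size in the caddy, largest at the bottom, each fully down in the next with its handle fanned out to its own side so that no handle lies over another. The smallest was dropped into the largest too early, so it has to come out first if cups between them are here. Press the wooden levelling stick down past the sprung jaw until it sits home in both forks of the clip behind the cups and the jaw has closed over it; leave the jars, the salt and the price sign at the back alone.

Things in the scene. Friction and masses are not known exactly. Their poses are not given: they have to be found in the camera images.
- cup_large: largest of the plain steel measuring cups: 84 mm across the mouth, 76 at the foot, 60 tall, wall 2, floor 5, 300 g. Level bar handle 12 wide, 10 tall, from the rim to 108 mm from the axis, 58 to 68 mm above the underside (rises 8 above the rim). Origin: centre of the underside, x along the handle outward, z up. Starts in the caddy's seat, handle roughly toward the robot; it belongs there.
- cup_medium: second largest of the plain steel measuring cups: 70 mm across the mouth, 62 at the foot, 60 tall, wall 2, floor 5, 130 g. Level bar handle 12 wide, 10 tall, from the rim to 101 mm from the axis, 58 to 68 mm above the underside (rises 8 above the rim). Origin: centre of the underside, x along the handle outward, z up. Starts on the table beside the caddy; may be absent.
- cup_small: second smallest of the plain steel measuring cups: 56 mm across the mouth, 48 at the foot, 60 tall, wall 2, floor 5, 100 g. Level bar handle 12 wide, 10 tall, from the rim to 94 mm from the axis, 58 to 68 mm above the underside (rises 8 above the rim). Origin: centre of the underside, x along the handle outward, z up. Starts on the table beside the caddy; may be absent (not both).
- cup_tiny: smallest of the plain steel measuring cups: 42 mm across the mouth, 34 at the foot, 60 tall, wall 2, floor 5, 70 g. Level bar handle 12 wide, 10 tall, from the rim to 87 mm from the axis, 58 to 68 mm above the underside (rises 8 above the rim). Origin: centre of the underside, x along the handle outward, z up. Starts standing in the largest cup, handle over its rim.
- cup_large_tip (a point): middle of the outer end face of the handle of the 84 mm cup, 63 mm above that cup's underside
- cup_medium_tip (a point): middle of the outer end face of the handle of the 70 mm cup, 63 mm above that cup's underside
- cup_small_tip (a point): middle of the outer end face of the handle of the 56 mm cup, 63 mm above that cup's underside
- cup_tiny_tip (a point): middle of the outer end face of the handle of the 42 mm cup, 63 mm above that cup's underside
- stick: wooden levelling stick, a straight square bar 116 mm long, 16 x 16 mm, 60 g, with a darker band near each end, lying on the table at the right. Origin: its centre (8 mm above what it lies on); x along its length
- caddy: the caddy, fixed: a round wooden base 96 mm across, 12 thick, with a 4 mm lip round the seat of the largest cup, and behind it (+x of the caddy) two metal uprights that carry the clip for the stick. Origin: centre of the round base's underside, z up, x toward the clip. Its place and turn vary
- caddy_seat (a point): centre of the seat for the largest cup, on top of the base, 12 mm above the table; axes as the caddy's. Inside the lip the cup has about 3 mm of play
- caddy_clip (a point): middle of the stick when home in the clip: 80 mm behind the seat centre, 125 above the table; axes as the caddy's; the stick lies along y. Two upward forks, 10 mm wide, centred 32 either side along y, free between for fingers to 40 below. Slot 19 wide, floor 8 below this point; front lip flares out 18 above; the jaw reaches 36 above
- jaw (a joint): sprung hinged jaw behind the forks, a nose over each slot: 0 = closed (noses 1.5 mm above a seated stick, overlapping it 4 mm), grows (rad, to 0.4) as the noses swing back. A stick pressed straight down on the sloped noses opens it to about 0.12 (5 to 15 N); it snaps shut once the stick is home
- honey: honey jar with a red lid, 58x62x86 mm, a bystander at the back of the table; origin: centre of its underside
- jam: jam jar, 62x62x99 mm, a bystander at the back of the table; origin: centre of its underside
- salt: salt shaker, 44x44x90 mm, a bystander at the back of the table; origin: centre of its underside
- sign: small dark price sign on a wooden block, 22x62x58 mm, a bystander at the back of the table; origin: centre of its underside
- jar_oat: tall glass jar with a lid, fixed at the back right: 160 mm across, 240 tall, in the hand's way; origin: centre of its underside
- plate_ring: plate in front of the work, fixed, 268 mm across, under a clear dome about 216 mm across and 120 tall with its knob; origin: centre of its underside
- plate_blue: blue plate, fixed, front left, 292 mm across, under a clear dome about 216 mm across and 120 tall with its knob; origin: centre of its underside

How it is judged:
At the end, for the whole second after the job is handed in: Every cup present stands level, at rest, on the floor of the next larger one (within 3 mm; axes within 10 mm for neighbours), the largest in the caddy's seat; handle ends at least 28 mm apart; stick in the clip (within 12 mm along it, under 2.5 mm high), jaw closed (below 0.04 rad) (horizontal distance between cup_large and caddy_seat below 0.007 m and z of cup_large in the frame of caddy_seat between -0.003 and 0.003 m and angle between each of cup_large, cup_medium, cup_small, cup_tiny's own z axis and vertical below 0.06 rad and linear speed of each of cup_large, cup_medium, cup_small, cup_tiny, stick below 0.02 m/s and horizontal distance between cup_medium and cup_large below 0.01 m and z of cup_medium in the frame of cup_large between 0.002 and 0.008 m and horizontal distance between cup_large_tip and cup_medium_tip above 0.028 m and horizontal distance between cup_small and cup_large below 0.018 m and z of cup_small in the frame of cup_large between 0.002 and 0.013 m and horizontal distance between each of cup_large_tip, cup_medium_tip and cup_small_tip above 0.028 m and horizontal distance between cup_tiny and cup_large below 0.026 m and z of cup_tiny in the frame of cup_large between 0.002 and 0.018 m and horizontal distance between each of cup_large_tip, cup_medium_tip, cup_small_tip and cup_tiny_tip above 0.028 m and horizontal distance between cup_small and cup_medium below 0.01 m and z of cup_small in the frame of cup_medium between 0.002 and 0.008 m and horizontal distance between cup_tiny and cup_medium below 0.018 m and z of cup_tiny in the frame of cup_medium between 0.002 and 0.013 m and horizontal distance between cup_tiny and cup_small below 0.01 m and z of cup_tiny in the frame of cup_small between 0.002 and 0.008 m and distance between stick and caddy_clip below 0.012 m and z of stick in the frame of caddy_clip below 0.0025 m and angle between the x axis of stick and the y axis of caddy_clip, either way round below 0.08 rad and value of joint jaw below 0.04 rad); the robot touches nothing.
It fails at once if a jar, the salt or the price sign at the back was shoved away or tipped (distance of any of honey, jam, salt, sign from where it was at the start of the episode above 0.04 m or angle between any of honey, jam, salt, sign's own z axis and vertical above 0.4 rad).
Of cup_medium, cup_small only 1 to 2 are there at a start; the rules pass over those that are not, and their reading is None.
At some moment in a run one of cup_medium, cup_small may be knocked a few centimetres aside while the robot is not near it.
It also fails if it takes over 210 s, if anything falls off the work surface, if the arm or the gripper's body presses on something with over 40 N, if the wrist force passes 120 N, or if a joint passes its speed limit or range.

## Working session

There is one attempt and no reset: what is moved stays moved. The work goes in short steps, each a Python script; the robot and the scene stay as the last script left them, time stands still between calls to the robot, and variables do not carry over. Pictures are saved under pics/ and viewed, and the job is handed in when it is done.

```bash
mkdir -p pics; ls; cat > h.py <<'E'
import numpy as np, cv2
from scipy.spatial.transform import Rotation as R
from bench import manip, effector, viewer
def snap(name, fn):
    c=viewer.get_calibration(name); im=np.array(viewer.get_image(name)); cv2.imwrite('pics/'+fn,im[:,:,::-1]); return im,c
def camR(c):
    a=np.array(c['attitude'],float)
    return R.from_quat(a).as_matrix() if a.size==4 else a.reshape(3,3)
def ray(c,u,v,z):
    f=210/np.tan(np.radians(c['vfov'])/2)
    d=camR(c)@np.array([(u-c['cx'])/f,(v-c['cy'])/f,1.]); e=np.array(c['eye'])
    return e+d*(z-e[2])/d[2]
def proj(c,p):
    f=210/np.tan(np.radians(c['vfov'])/2)
    q=camR(c).T@(np.array(p)-np.array(c['eye'])); return np.array([c['cx']+f*q[0]/q[2],c['cy']+f*q[1]/q[2]])
def down(yaw):  # tool z down, tool x at angle yaw in world
    x=np.array([np.cos(yaw),np.sin(yaw),0]); z=np.array([0,0,-1.]); y=np.cross(z,x)
    return R.from_matrix(np.c_[x,y,z]).as_quat()
E
python3 - <<'E'
from h import *
for n in ['scene','side','wrist']:
    im,c=snap(n,n+'0.png'); print(n,c)
print(manip.current_clock(),manip.current_tool_pos(),manip.current_tcp_rot(),manip.grip_depth, manip.current_finger_gap())
E
```

```text
pics
scene {'vfov': 55.78824032520903, 'cx': 279.62931473228247, 'cy': 212.00052522308067, 'eye': array([-0.25548338,  0.22194469,  0.82507228]), 'attitude': array([-0.58693306,  0.69278962, -0.31495855,  0.2763209 ])}
side {'vfov': 47.22874155932763, 'cx': 282.93556006989223, 'cy': 210.39319779600095, 'eye': array([ 0.02179341, -0.01067946,  0.95555021]), 'attitude': array([ 0.74407784, -0.6076415 ,  0.17753312, -0.21354617])}
wrist {'vfov': 67.31431514322196, 'cx': 273.99386867923073, 'cy': 208.49150688364978, 'eye': array([0.07971322, 0.64822453, 0.38347277]), 'attitude': array([0.77663013, 0.61582339, 0.08170134, 0.10455665])}
0.15 [0.14795204 0.63237113 0.22588573] [ 7.83503354e-01  6.21387072e-01 -6.30815321e-04  4.51061405e-04] 0.0188 0.09157784701820608
```

View pics/scene0.png

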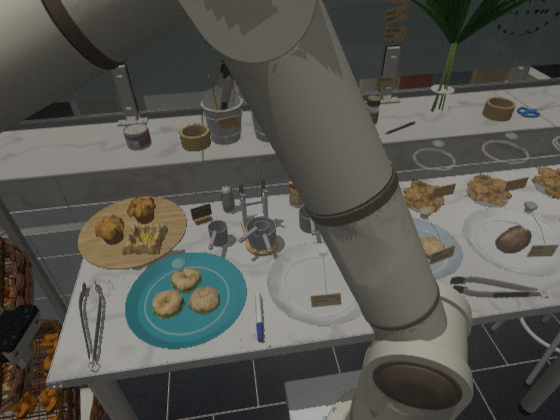

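View pics/side0.png

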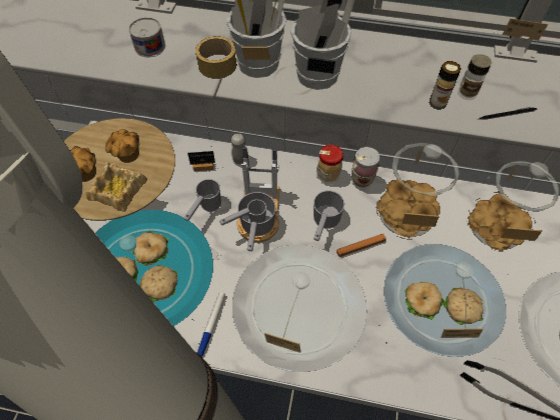

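View pics/wrist0.png

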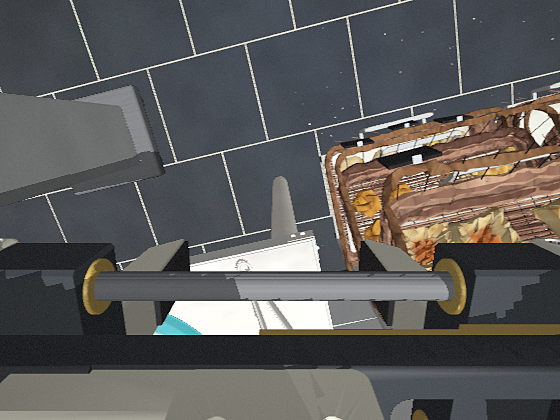

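```bash
python3 - <<'E'
import cv2
a=cv2.imread('pics/side0.png')
cv2.imwrite('pics/side0z.png',cv2.resize(a[130:270,170:400],None,fx=3.47,fy=3.47,interpolation=cv2.INTER_CUBIC))
a=cv2.imread('pics/scene0.png')
cv2.imwrite('pics/scene0z.png',cv2.resize(a[170:280,180:330],None,fx=5,fy=5,interpolation=cv2.INTER_CUBIC))
E
```

```text
(no output)
```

View pics/side0z.png

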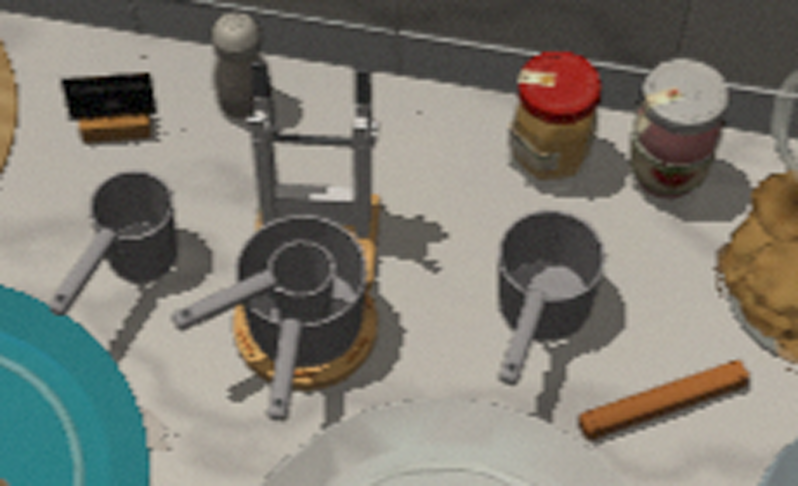

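View pics/scene0z.png

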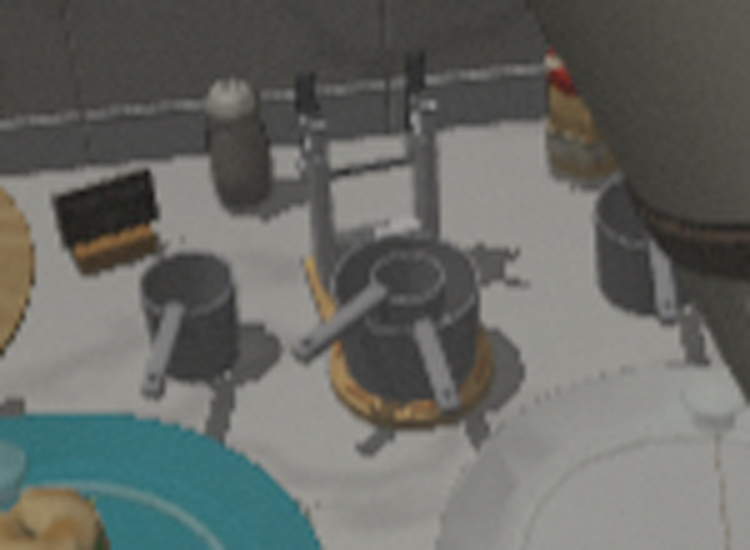

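```bash
python3 - <<'E'
from h import *
c=viewer.get_calibration('side')
g=lambda u,v,z:ray(c,170+u/3.47,130+v/3.47,z)
for n,u,v,z in [('small',133,212,.06),('med',551,262,.06),('large',302,283,.072),('tiny',303,270,.077),('smalltip',62,304,.068),('medtip',510,376,.068),('largetip',278,412,.08),('tinytip',180,320,.085),('stk1',588,425,.012),('stk2',742,372,.012),('caddybaseL',235,320,.012),('R',378,320,.012),('upL',262,130,.125),('upR',363,130,.125),('honey',560,85,.086),('jam',685,95,.099),('salt',238,35,.09),('sign',115,130,0.01)]:
    print(n,np.round(g(u,v,z)[:2],4))
for n,u,v,z in [('jarlid',425,168,.24),('jarknob',432,151,.24),('jarbase',408,212,0)]: print(n,ray(c,u,v,z))
print('plate',ray(c,300,305,0),ray(c,234,305,0),ray(c,366,305,0),'blueplate',ray(c,150,265,0), 'domeknob',ray(c,128,243,.12),ray(c,300,283,.12))
E
```

```text
small [0.5929 0.2727]
med [6.094e-01 2.000e-04]
large [0.5547 0.1504]
tiny [0.5611 0.1511]
smalltip [0.5119 0.2941]
medtip [0.5175 0.0123]
largetip [0.4593 0.1424]
tinytip [0.506  0.2146]
stk1 [ 0.5237 -0.0405]
stk2 [ 0.5819 -0.133 ]
caddybaseL [0.5539 0.198 ]
R [0.5729 0.1058]
upL [0.6275 0.1907]
upR [0.6402 0.129 ]
honey [0.7325 0.0149]
jam [ 0.7302 -0.0668]
salt [0.7279 0.2344]
sign [0.6903 0.3208]
jarlid [ 0.61012844 -0.16576131  0.24      ]
jarknob [ 0.65406731 -0.17712561  0.24      ]
jarbase [ 0.66832367 -0.18423069  0.        ]
plate [0.39127766 0.02316225 0.        ] [0.36363145 0.15840399 0.        ] [ 0.41896127 -0.11226248  0.        ] blueplate [0.41613548 0.36188668 0.        ] domeknob [0.40335298 0.37386226 0.12      ] [0.38762883 0.02673082 0.12      ]
```

```bash
python3 - <<'E'
from h import *
c=viewer.get_calibration('wrist'); T=R.from_quat(manip.current_tcp_rot()).as_matrix(); p=manip.current_tool_pos()
print(T.T@(np.array(c['eye'])-p)); print(T); print(camR(c)); print((T.T@camR(c)))
for y in (11.6,-168.4,32,-148,101,-79):
  for pos in [(.55,.08,.40),(.5,.0,.35)]:
    q=manip.solve_ik(list(pos),list(down(np.radians(y)))); print(y,pos,None if q is None else np.round(q,2))
E
```

```text
[-0.00029373 -0.07008048 -0.15771418]
[[ 2.27755418e-01  9.73718279e-01 -4.27924387e-04]
 [ 9.73717141e-01 -2.27755807e-01 -1.49077722e-03]
 [-1.54905929e-03 -7.71447227e-05 -9.99998797e-01]]
[[ 0.22817617  0.93943394  0.25573328]
 [ 0.97361851 -0.2197269  -0.06153929]
 [-0.00162061  0.26302846 -0.96478671]]
[[ 9.99999904e-01 -3.98123109e-04 -1.82705551e-04]
 [ 4.32166682e-04  9.64767781e-01  2.63102530e-01]
 [ 7.15212316e-05 -2.63102584e-01  9.64767861e-01]]
11.6 (0.55, 0.08, 0.4) [-0.27  0.18  0.09  1.56 -0.02  1.4   0.02]
11.6 (0.5, 0.0, 0.35) [-0.21  0.09  0.17  1.77 -0.02  1.28  0.17]
-168.4 (0.55, 0.08, 0.4) None
-168.4 (0.5, 0.0, 0.35) [-1.25  0.43  1.56  1.8  -0.44  1.36 -2.53]
32 (0.55, 0.08, 0.4) [-0.24  0.18  0.06  1.56 -0.01  1.4   0.38]
32 (0.5, 0.0, 0.35) [-0.21  0.09  0.17  1.77 -0.02  1.28  0.52]
-148 (0.55, 0.08, 0.4) [-1.18  0.43  1.37  1.59 -0.42  1.47 -2.37]
-148 (0.5, 0.0, 0.35) [-1.21  0.27  1.38  1.8  -0.27  1.31 -2.34]
101 (0.55, 0.08, 0.4) [-0.14  0.18 -0.07  1.56  0.01  1.4   1.56]
101 (0.5, 0.0, 0.35) [-0.17  0.09  0.13  1.77 -0.01  1.28  1.72]
-79 (0.55, 0.08, 0.4) [-0.37  0.18  0.21  1.57 -0.04  1.4  -1.54]
-79 (0.5, 0.0, 0.35) [-0.31  0.09  0.27  1.78 -0.03  1.28 -1.41]
```

```bash
python3 - <<'E'
from h import *
manip.servo_line([.148,.633,.42],vel=.3)
manip.move_pose([.45,.08,.42],list(down(np.radians(-79))))
print(manip.current_clock(),manip.current_tool_pos(),np.round(manip.current_q(),2))
snap('wrist','w1.png'); snap('side','s1.png')
E
```

```text
3.1917 [0.44999193 0.08107533 0.41989724] [-0.39 -0.02  0.15  1.74  0.    1.43 -1.62]
```

View pics/w1.png

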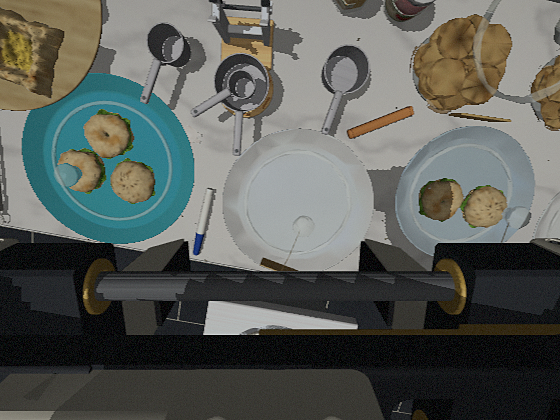

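View pics/s1.png

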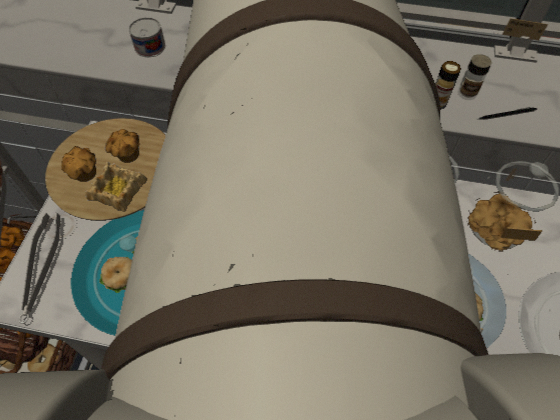

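```bash
python3 - <<'E'
from h import *
manip.move_pose([.55,.10,.40],list(down(np.radians(-79))))
im,c=snap('wrist','w2.png'); import pickle; pickle.dump(c,open('w2.pkl','wb'))
print(c,manip.current_clock())
E
```

```text
{'vfov': 67.31431514322196, 'cx': 273.99386867923073, 'cy': 208.49150688364978, 'eye': array([0.6196842 , 0.11377706, 0.55624937]), 'attitude': array([ 0.76486313, -0.63035068, -0.08403859,  0.10285874])} 3.8417
```

View pics/w2.png

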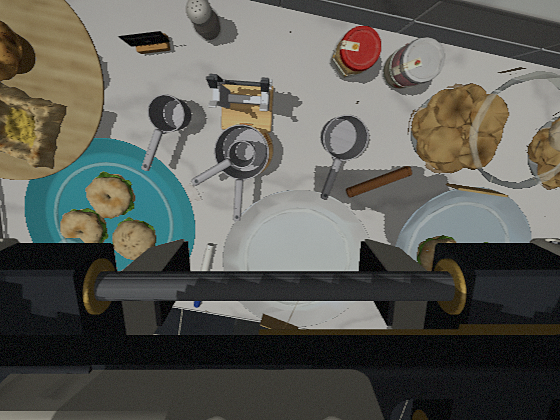

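```bash
python3 - <<'E'
import cv2
a=cv2.imread('pics/w2.png')
cv2.imwrite('pics/w2z.png',cv2.resize(a[60:230,130:290],None,fx=3.5,fy=3.5,interpolation=cv2.INTER_CUBIC))
cv2.imwrite('pics/w2y.png',cv2.resize(a[90:230,290:430],None,fx=4,fy=4,interpolation=cv2.INTER_CUBIC))
E
```

```text
(no output)
```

View pics/w2z.png

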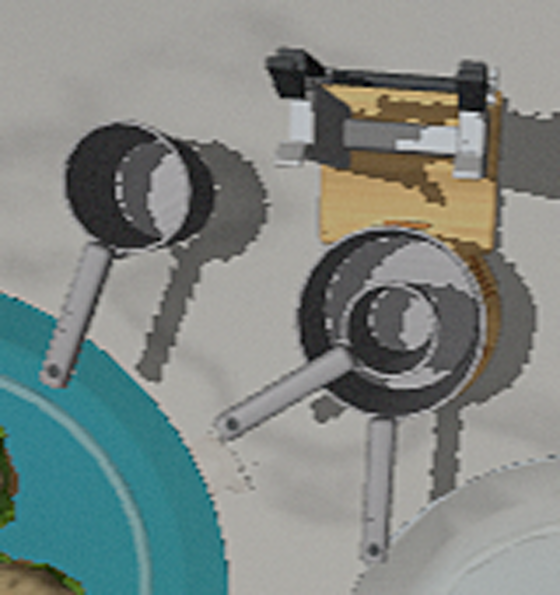

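View pics/w2y.png

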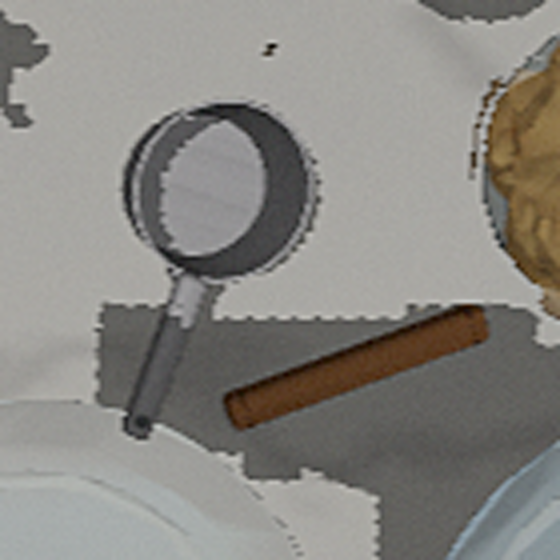

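```bash
python3 - <<'E'
from h import *
import pickle
c=pickle.load(open('w2.pkl','rb'))
g=lambda u,v,z:ray(c,130+u/3.5,60+v/3.5,z)[:2]
k=lambda u,v,z:ray(c,290+u/4,90+v/4,z)[:2]
def show(n,ce,tip): 
    d=tip-ce; print(n,np.round(ce,4),'tip',np.round(tip,4),'len',round(np.hypot(*d),4),'ang',round(np.degrees(np.arctan2(d[1],d[0])),1))
show('small',g(128,186,.06),g(53,384,.068))
show('large',g(393,320,.072),g(374,560,.08))
show('tiny',g(391,328,.077),g(218,434,.085))
show('med',k(219,190,.06),k(135,434,.068))
a,b=k(228,413,.014),k(486,322,.014); show('stick',a,b); print((a+b)/2)
for n,u,v,z in [('noseL',310,75,.155),('noseR',472,85,.155),('forkL',297,130,.13),('forkR',470,150,.13),('baseL',320,230,.012),('baseR',495,245,.012)]: print(n,np.round(g(u,v,z),4))
print('jar', ray(c,535,130,.24),ray(c,478,130,.24))
print('honey',ray(c,358,50,.086),'jam',ray(c,418,62,.099),'salt',ray(c,198,8,.09),'sign',ray(c,150,47,.0))
E
```

```text
small [0.6021 0.2746] tip [0.512 0.296] len 0.0925 ang 166.7
large [0.5689 0.1523] tip [0.4625 0.1424] len 0.1069 ang -174.7
tiny [0.5659 0.1522] tip [0.5077 0.2176] len 0.0876 ang 131.7
med [0.6186 0.0022] tip [0.5203 0.0132] len 0.099 ang 173.6
stick [ 0.5263 -0.0359] tip [ 0.5866 -0.1351] len 0.1161 ang -58.7
[ 0.55646072 -0.08550568]
noseL [0.6533 0.1869]
noseR [0.6607 0.1324]
forkL [0.6359 0.1934]
forkR [0.6412 0.1302]
baseL [0.5978 0.1983]
baseR [0.6069 0.1151]
jar [ 0.6613663  -0.13750443  0.24      ] [ 0.65074392 -0.08296308  0.24      ]
honey [0.73484038 0.01931951 0.086     ] jam [ 0.73285501 -0.06046748  0.099     ] salt [0.74225613 0.23819721 0.09      ] sign [0.69629101 0.33061158 0.        ]
```

```bash
python3 - <<'E'
from h import *
import pickle
c=pickle.load(open('w2.pkl','rb')); s=viewer.get_calibration('side')
def tri(obs):
    A=np.zeros((3,3));b=np.zeros(3)
    for c,u,v in obs:
        e=np.array(c['eye']); d=ray(c,u,v,0)-e; d/=np.linalg.norm(d); P=np.eye(3)-np.outer(d,d); A+=P;b+=P@e
    x=np.linalg.solve(A,b); return x,[np.round(proj(c,x)-[u,v],1) for c,u,v in obs]
print('ring',tri([(c,535,130),(s,425,168)]))
print('pilebase',ray(c,455,135,0.03),ray(s,408,208,.03))
# clip: jaw tops left/right, fork
o=lambda u,v:(130+u/3.5,60+v/3.5); p=lambda u,v:(170+u/3.47,130+v/3.47)
for n,a,b in [('jawbarL',(325,72),(268,137)),('jawbarR',(458,85),(357,140)),('topL dark',(285,60),(258,70)),('topR',(470,68),(362,72)),('silverL',(297,120),(262,120)),('silverR',(470,130),(363,125))]:
    print(n,tri([(c,)+o(*a),(s,)+p(*b)]))
E
python3 - <<'E'
import cv2
a=cv2.imread('pics/w2.png')
cv2.imwrite('pics/w2c.png',cv2.resize(a[65:130,195:285],None,fx=8,fy=8,interpolation=cv2.INTER_CUBIC))
a=cv2.imread('pics/side0.png')
cv2.imwrite('pics/s0c.png',cv2.resize(a[140:210,230:290],None,fx=8,fy=8,interpolation=cv2.INTER_CUBIC))
E
```

```text
ring (array([ 0.66696595, -0.18300584,  0.17645421]), [array([-5. ,  1.6]), array([ 1.8, -1.5])])
pilebase [ 0.65671499 -0.1796751   0.03      ] [ 0.6589148  -0.17810966  0.03      ]
jawbarL (array([0.66260867, 0.19762936, 0.07018507]), [array([-0.8, -0.1]), array([0.5, 0.1])])
jawbarR (array([0.66787804, 0.14056377, 0.07573465]), [array([0.8, 0. ]), array([-0.5, -0. ])])
topL dark (array([0.6571358 , 0.19852537, 0.14602534]), [array([-0.6, -0.1]), array([0.3, 0.1])])
topR (array([0.66649726, 0.13466063, 0.1488919 ]), [array([-0.3, -0. ]), array([0.1, 0. ])])
silverL (array([0.63990526, 0.19512717, 0.1185937 ]), [array([0.7, 0.1]), array([-0.4, -0.1])])
silverR (array([0.64883291, 0.13142109, 0.11852389]), [array([0.4, 0. ]), array([-0.2, -0. ])])
```

View pics/w2c.png

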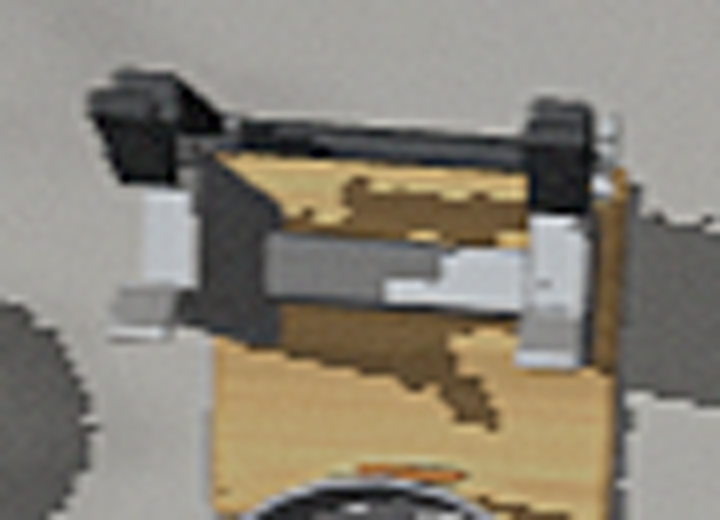

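View pics/s0c.png

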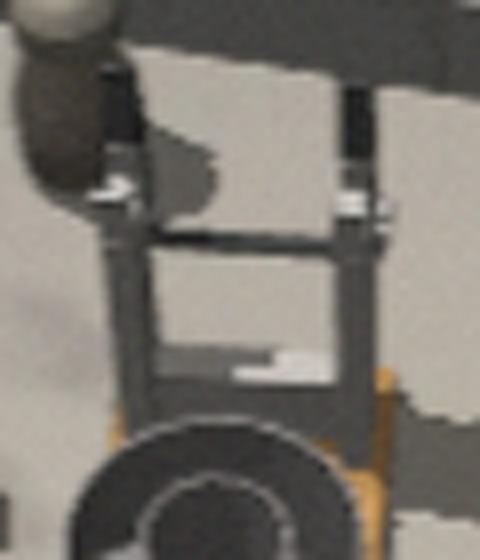

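```bash
python3 - <<'E'
from h import *
import pickle
c=pickle.load(open('w2.pkl','rb'))
g=lambda u,v,z:ray(c,195+u/8,65+v/8,z)[:2]
L,Rr=g(160,287,.122),g(555,317,.122)
d=L-Rr; y=np.arctan2(-d[0],d[1]); print(L,Rr,np.hypot(*d),np.degrees(y))
x=np.array([np.cos(y),np.sin(y)])
print('clip',(L+Rr)/2+.0095*x)
L,Rr=g(168,235,.117),g(558,262,.117);d=L-Rr; y=np.arctan2(-d[0],d[1]);print((L+Rr)/2,np.hypot(*d),np.degrees(y))
for yy in (5,6,7): print('seat->clip',np.array([.5689,.1523])+.08*np.array([np.cos(np.radians(yy)),np.sin(np.radians(yy))]))
E
```

```text
[0.631677   0.19407442] [0.63942604 0.12996016] 0.06458085174431434 6.891517789981245
clip [0.64498288 0.1631572 ]
[0.64415308 0.1630536 ] 0.06414274830876539 7.278065092362362
seat->clip [0.64859558 0.15927246]
seat->clip [0.64846175 0.16066228]
seat->clip [0.64830369 0.16204955]
```

```bash
python3 - <<'E'
from h import *
o=list(down(np.radians(31.3)))
manip.move_pose([.5565,-.0855,.25],o)
manip.servo_line([.5565,-.0855,.05],vel=.2)
snap('wrist','w3.png')
manip.servo_line([.5565,-.0855,.004],vel=.08)
print(manip.current_force())
effector.close(40)
print(manip.current_clock(),manip.current_finger_gap(),manip.current_tool_pos(),manip.current_force())
E
```

```text
[-0.08130188 -0.41180771  0.37668786]
8.875 0.015741124746759812 [ 0.55648448 -0.08551255  0.00398976] [ 0.04000136 -0.49034143 -0.81952428]
```

View pics/w3.png

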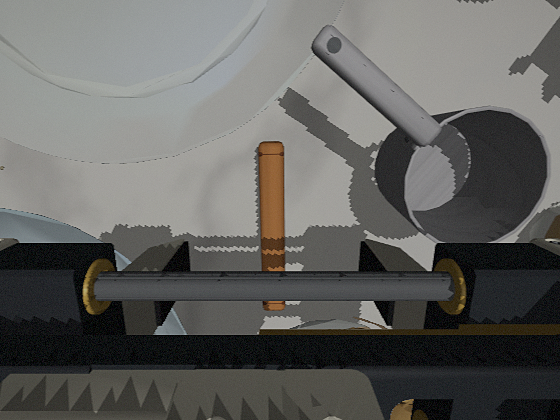

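```bash
python3 - <<'E'
from h import *
T=R.from_quat(down(np.radians(31.3))).as_matrix()
c=viewer.get_calibration('wrist')
c['eye']=np.array(c['eye'])+[0,0,.046]
for v,z in ((143,.016),(308,.008)):
    p=ray(c,272,v,z); t=np.array([.5565,-.0855,z]); print(T.T@(p-t))
manip.servo_line([.5565,-.0855,.25],vel=.25)
o=list(down(np.radians(6.9)))
manip.move_pose([.646,.162,.28],o)
print(manip.current_clock(),manip.current_finger_gap(),np.round(manip.current_q(),2),manip.current_force())
snap('wrist','w4.png'); snap('side','s4.png'); snap('scene','c4.png')
E
```

```text
[-1.10170742e-03 -5.82094862e-02 -1.38777878e-17]
[-1.39278794e-03  5.84633778e-02  2.08166817e-17]
11.0417 0.015626276315304194 [-0.32  0.45  0.06  1.46 -0.03  1.23 -0.15] [0.3449623  0.10329269 0.14031583]
```

View pics/w4.png

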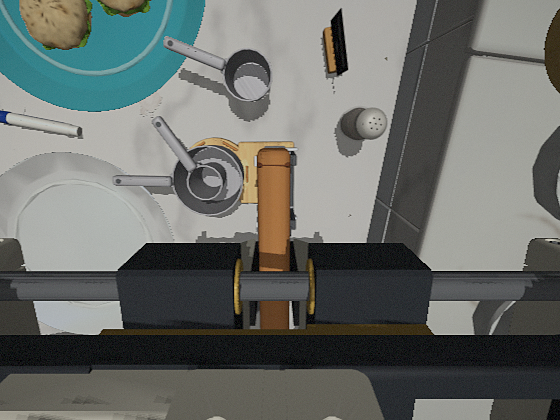

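View pics/s4.png

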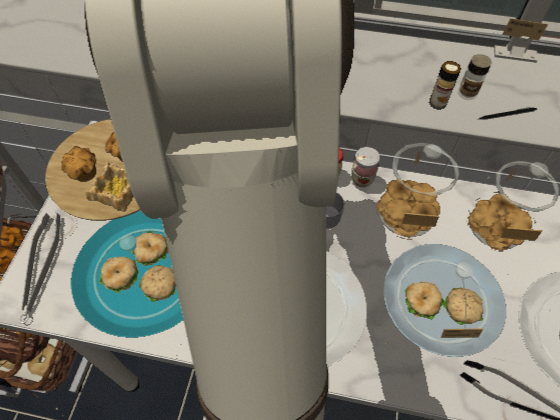

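View pics/c4.png

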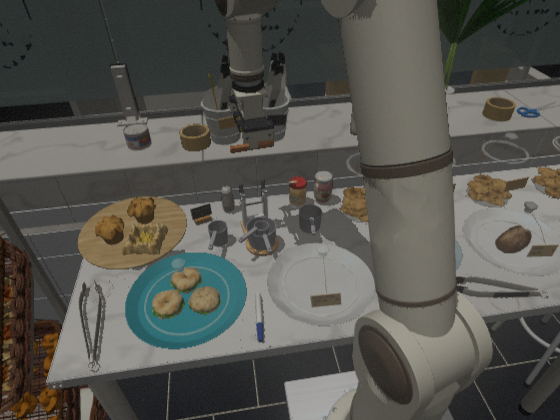

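```bash
python3 - <<'E'
from h import *
manip.servo_line([.646,.162,.172],vel=.15)
print(manip.current_tool_pos(),manip.current_force())
im,c=snap('wrist','w5.png'); im2,_=snap('scene','c5.png')
cv2.imwrite('pics/w5z.png',cv2.resize(im[100:300,180:380,::-1],None,fx=3,fy=3,interpolation=cv2.INTER_CUBIC))
cv2.imwrite('pics/c5z.png',cv2.resize(im2[130:280,200:320,::-1],None,fx=4,fy=4,interpolation=cv2.INTER_CUBIC))
E
```

```text
[0.64682567 0.16206515 0.17310408] [ 0.00405243 -0.38739373 -0.39065087]
```

View pics/w5z.png

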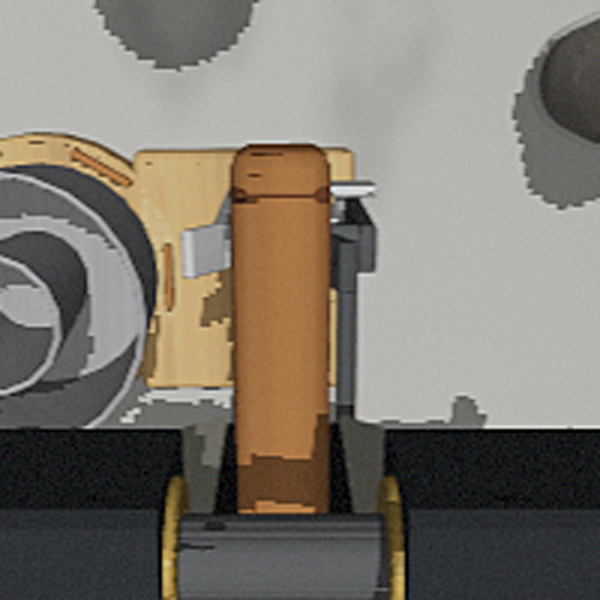

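View pics/c5z.png

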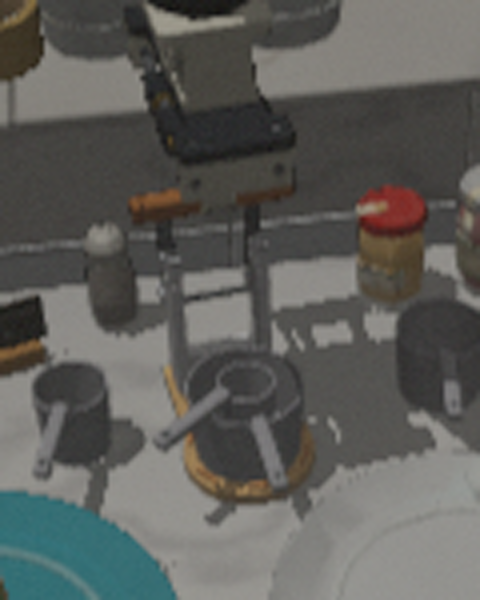

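```bash
python3 - <<'E'
from h import *
c=viewer.get_calibration('wrist'); t=manip.current_tool_pos(); T=R.from_quat(down(np.radians(6.9))).as_matrix()
print(t)
for n,u,v,z in [('lip front',185,255,.143),('slot front edge',229,265,.125),('jaw front',331,245,.155),('jaw back',376,250,.161),('jaw frontlow',331,245,.14),('stick end L',233,150,t[2]+.012),('stickendR',328,150,t[2]+.012)]:
    p=ray(c,180+u/3,100+v/3,z); print(n,np.round((T.T@(p-t))*1000,1))
E
```

```text
[0.64708358 0.1622391  0.17363617]
lip front [-19.2 -33.5  30.6]
slot front edge [-11.3 -27.8  48.6]
jaw front [  9.6 -37.7  18.6]
jaw back [ 17.5 -37.9  12.6]
jaw frontlow [ 10.5 -35.   33.6]
stick end L [ -7.2 -58.  -12. ]
stickendR [  7.3 -57.9 -12. ]
```

```bash
python3 - <<'E'
from h import *
for i in range(3):
    print(manip.current_clock(),manip.current_tool_pos(),manip.current_force(),manip.current_finger_gap(),np.round(manip.current_joint_velocities(),4)); manip.sleep(.2)
im2,_=snap('scene','c6.png')
cv2.imwrite('pics/c6z.png',cv2.resize(im2[130:280,200:320,::-1],None,fx=4,fy=4,interpolation=cv2.INTER_CUBIC))
E
```

```text
12.1583 [0.64708358 0.1622391  0.17363617] [-0.28229717 -0.4090127   0.25638237] 0.015207354212576914 [-0.0016 -0.0013  0.001   0.0035 -0.     -0.0013  0.0004]
12.3583 [0.64645867 0.16212124 0.17290174] [-0.44561577 -0.35640667 -0.98727244] 0.015941274123286574 [-0.0001  0.0041  0.0004  0.0046  0.0015  0.0016  0.0018]
12.5583 [0.64605659 0.1620082  0.17218963] [-0.34028143 -0.21357941 -0.71079705] 0.015558475904057246 [-0.0002  0.0024 -0.0016  0.002   0.0003 -0.0005  0.0004]
```

View pics/c6z.png

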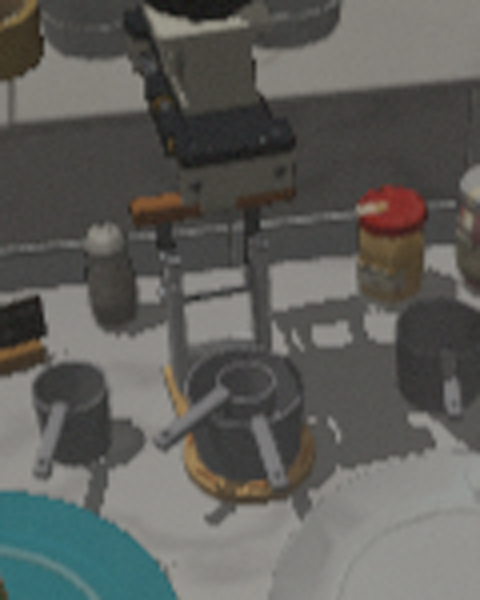

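```bash
python3 - <<'E'
from h import *
for z in (.16,.148,.140,.133,.127,.122):
    manip.servo_line([.6455,.162,z],vel=.04)
    print(np.round(manip.current_tool_pos(),4),np.round(manip.current_force(),1),round(manip.current_finger_gap(),4))
manip.sleep(.3)
print(np.round(manip.current_tool_pos(),4),np.round(manip.current_force(),1),round(manip.current_finger_gap(),4))
im2,_=snap('scene','c7.png');im,c=snap('wrist','w7.png')
cv2.imwrite('pics/c7z.png',cv2.resize(im2[130:280,200:320,::-1],None,fx=4,fy=4,interpolation=cv2.INTER_CUBIC))
E
```

```text
[0.6452 0.1619 0.1594] [ 0.6 -0.3 -0.3] 0.0153
[0.6448 0.1619 0.1473] [-1.4 -0.3 -0.3] 0.0154
[0.6449 0.1619 0.1392] [-1.9  0.2 -1.1] 0.0154
[0.6451 0.1619 0.1324] [-1.9  0.1 -1.6] 0.0155
[0.6452 0.1619 0.1265] [-1.  -0.4 -1. ] 0.0155
[0.6459 0.162  0.1219] [-0.9 -0.5 -0.2] 0.0157
[0.6458 0.162  0.1222] [-0.6 -0.1 -0.4] 0.0161
```

View pics/c7z.png

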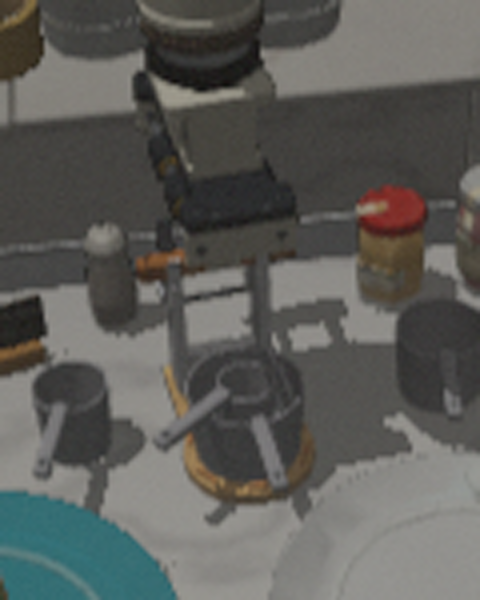

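View pics/w7.png

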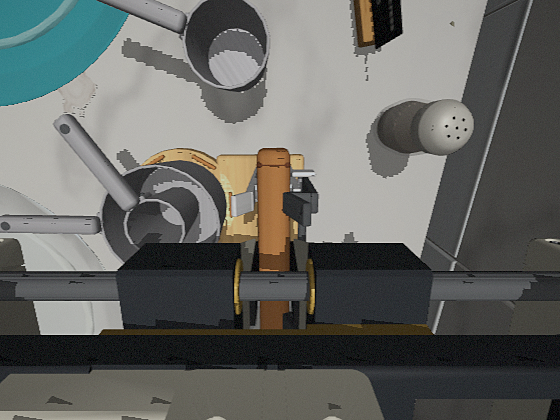

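```bash
python3 - <<'E'
from h import *
for z in (.120,.118,.116):
    manip.servo_line([.6455,.162,z],vel=.03); manip.sleep(.2)
    f=manip.current_force(); print(np.round(manip.current_tool_pos(),4),np.round(f,1))
    if f[2]>12 : break
im,c=snap('wrist','w8.png')
cv2.imwrite('pics/w8z.png',cv2.resize(im[130:260,210:350,::-1],None,fx=5,fy=5,interpolation=cv2.INTER_CUBIC))
E
```

```text
[0.646  0.1622 0.121 ] [-2.2  0.2  5.9]
[0.646  0.1622 0.1209] [-6.  -1.4 16.1]
```

View pics/w8z.png

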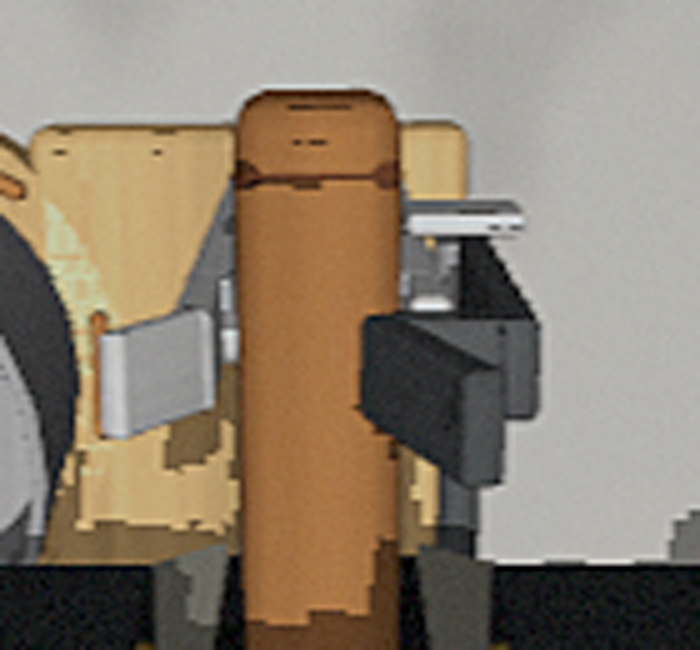

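```bash
python3 - <<'E'
from h import *
manip.servo_line([.646,.162,.121],vel=.03)
effector.open_jaws()
print(manip.current_clock(),np.round(manip.current_force(),1))
manip.servo_line([.646,.162,.30],vel=.2)
manip.move_pose([.52,.13,.36],list(down(np.radians(-79))))
im,c=snap('wrist','w9.png');im2,_=snap('scene','c9.png')
import pickle; pickle.dump(c,open('w9.pkl','wb'))
cv2.imwrite('pics/w9z.png',cv2.resize(im[0:240,60:430,::-1],None,fx=2.1,fy=2.1,interpolation=cv2.INTER_CUBIC))
cv2.imwrite('pics/c9z.png',cv2.resize(im2[160:280,180:340,::-1],None,fx=4.5,fy=4.5,interpolation=cv2.INTER_CUBIC))
print(manip.current_clock())
E
```

```text
17.8333 [ 0.2  0.2 -0.7]
20.3
```

View pics/w9z.png

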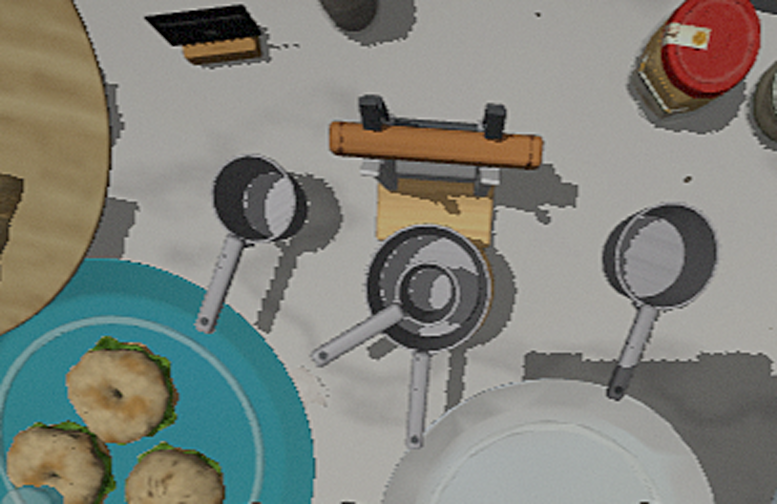

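View pics/c9z.png

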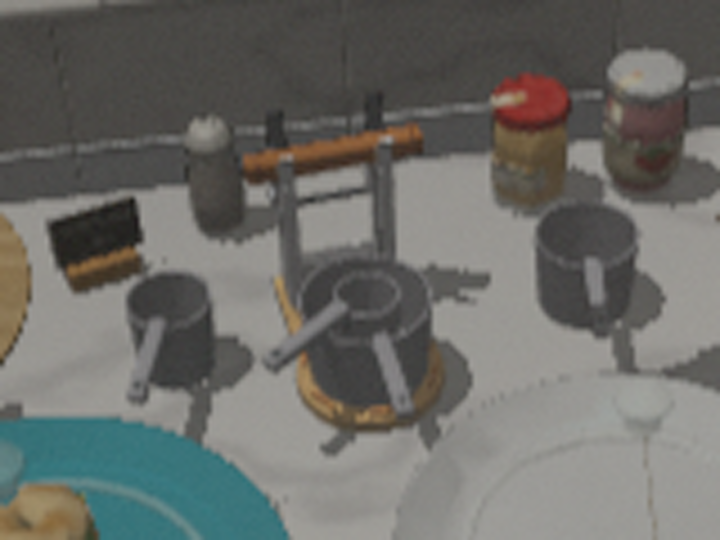

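```bash
cat >> h.py <<'E'
def meas(c,ctr,tip,zb):
    ce=ray(c,*ctr,zb+.06)[:2]; tp=ray(c,*tip,zb+.068)[:2]; d=tp-ce
    return ce,tp,np.hypot(*d),np.arctan2(d[1],d[0])
def grip_handle(ce,ang,r,zb,yaw,hi=.25,f=50):
    """ce axis, ang handle direction, yaw tool-x"""
    g=np.array(ce)+r*np.array([np.cos(ang),np.sin(ang)])
    o=list(down(yaw))
    manip.move_pose([g[0],g[1],hi],o); manip.servo_line([g[0],g[1],zb+.10],vel=.25)
    manip.servo_line([g[0],g[1],zb+.056],vel=.1); f0=manip.current_force()
    effector.close(f)
    print('grip',np.round(g,4),'gap',round(manip.current_finger_gap(),4),'F',np.round(f0,1),np.round(manip.current_force(),1),'t',manip.current_clock())
    return g
E
python3 - <<'E'
from h import *
import pickle
c=pickle.load(open('w9.pkl','rb')); p=lambda u,v:(60+u/2.1,v/2.1)
for n,a,b,z in [('tiny',(429,293),(315,361),.017),('large',(429,287),(414,447),.012),('small',(259,198),(203,331),0),('med',(661,257),(617,398),0)]:
    m=meas(c,p(*a),p(*b),z); print(n,np.round(m[0],4),np.round(m[1],4),round(m[2],4),np.degrees(m[3]))
E
```

```text
tiny [0.5654 0.1518] [0.5087 0.2169] 0.0864 131.0414460644175
large [0.5689 0.1526] [0.462  0.1429] 0.1074 -174.79069210824852
small [0.6028 0.2718] [0.5112 0.2966] 0.0948 164.85686848534667
med [0.6172 0.0048] [0.5201 0.0114] 0.0973 176.14060331027628
```

```bash
python3 - <<'E'
from h import *
a=np.radians(131.2)
g=grip_handle([.5655,.152],a,.068,.017,a-np.pi/2)
manip.servo_line([g[0],g[1],.20],vel=.15)
manip.sleep(.2)
snap('scene','c10.png'); im,c=snap('wrist','w10.png')
print(manip.current_finger_gap(),manip.current_force())
E
```

```text
grip [0.5207 0.2032] gap 0.0113 F [-0.3  0.1  0.1] [-1.4 -0.3  1.2] t 24.4833
0.011460127556138849 [-0.22523804 -0.48214023 -0.60726086]
```

View pics/c10.png

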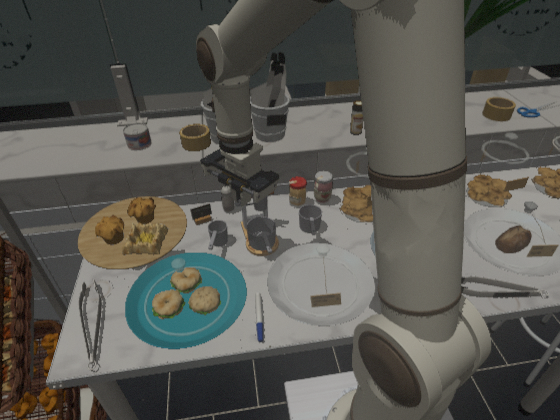

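View pics/w10.png

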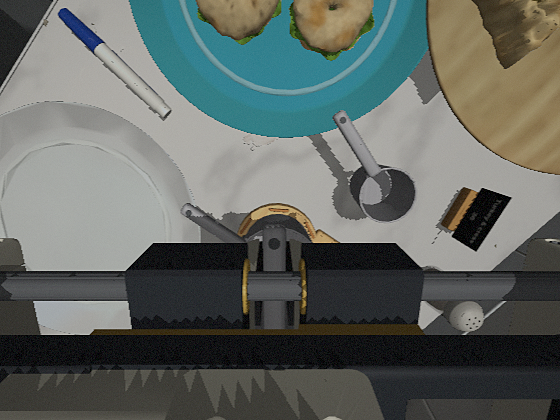

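```bash
python3 - <<'E'
from h import *
r=.068
g=np.array([.575-r,-.095]); o=list(down(np.radians(90)))
p=manip.current_tool_pos()
manip.servo_line([p[0],p[1],.26],vel=.25)
manip.move_pose([g[0],g[1],.24],o)
im,_=snap('scene','c11.png')
cv2.imwrite('pics/c11z.png',cv2.resize(im[130:280,200:440,::-1],None,fx=3.3,fy=3.3,interpolation=cv2.INTER_CUBIC))
manip.servo_line([g[0],g[1],.075],vel=.2)
manip.servo_line([g[0],g[1],.058],vel=.05)
print(manip.current_tool_pos(),manip.current_force())
im,_=snap('scene','c12.png')
cv2.imwrite('pics/c12z.png',cv2.resize(im[130:280,200:440,::-1],None,fx=3.3,fy=3.3,interpolation=cv2.INTER_CUBIC))
E
```

```text
[ 0.50669239 -0.09497906  0.05772212] [ 1.07871948  0.04172171 -0.11297288]
```

View pics/c11z.png

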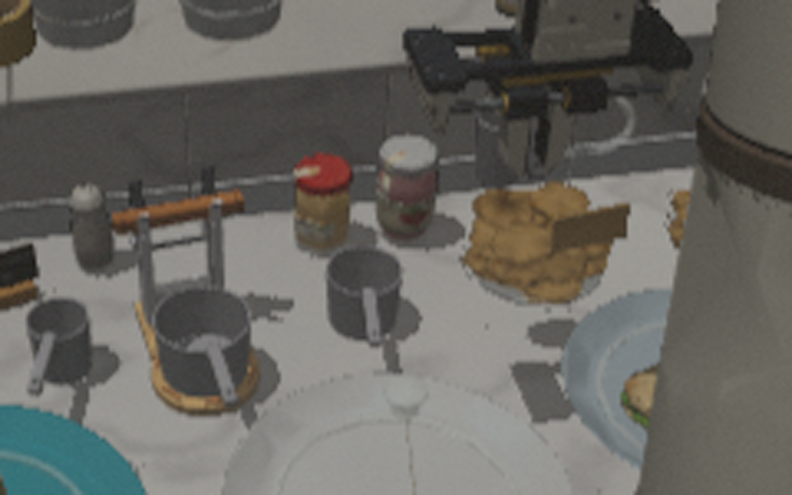

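View pics/c12z.png

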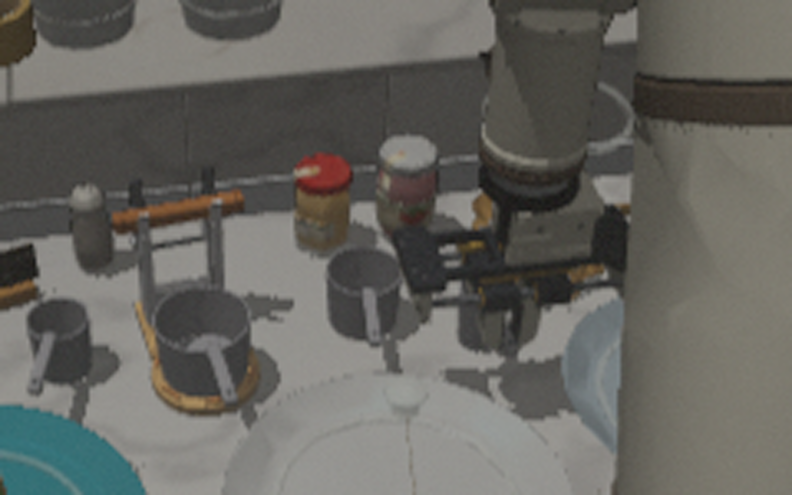

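```bash
python3 - <<'E'
from h import *
import pickle
g=[.507,-.095]
manip.servo_line(g+[.0555],vel=.04); print(manip.current_force())
effector.open_jaws()
manip.servo_line(g+[.22],vel=.25)
manip.move_pose([.53,.04,.34],list(down(np.radians(-84))))
im,c=snap('wrist','w13.png'); pickle.dump(c,open('w13.pkl','wb'))
cv2.imwrite('pics/w13z.png',cv2.resize(im[0:240,130:510,::-1],None,fx=2.1,fy=2.1,interpolation=cv2.INTER_CUBIC))
print(manip.current_clock())
E
```

```text
[ 0.41818998 -0.88443203  0.46010736]
34.2083
```

View pics/w13z.png

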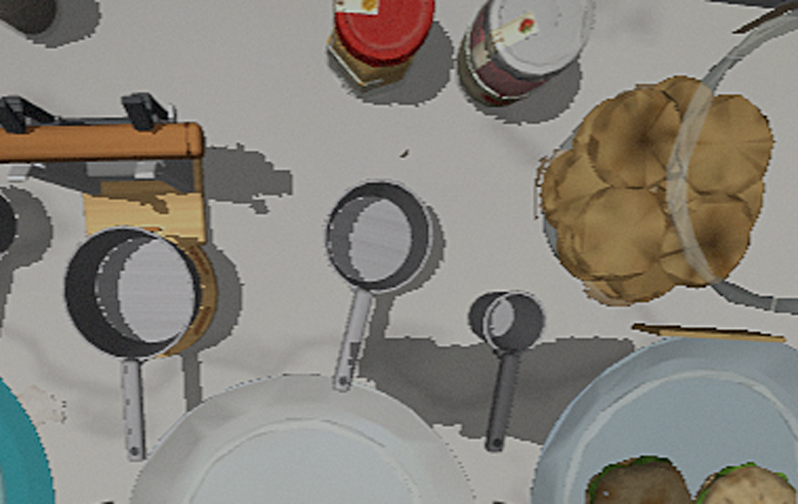

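```bash
python3 - <<'E'
from h import *
import pickle
c=pickle.load(open('w13.pkl','rb')); p=lambda u,v:(130+u/2.1,v/2.1)
M={}
for n,a,b,z in [('tiny',(515,322),(494,450),.0),('large',(132,292),(136,461),.012),('med',(380,235),(342,389),0)]:
    m=meas(c,p(*a),p(*b),z); M[n]=m; print(n,np.round(m[0],4),np.round(m[1],4),round(m[2],4),np.degrees(m[3]))
# grasp: anchor on tip
tip,a=M['med'][1],M['med'][3]
ce=tip-.101*np.array([np.cos(a),np.sin(a)]); print(ce,np.degrees(a))
g=grip_handle(ce,a,.072,0,a+np.pi/2-2*np.pi)
manip.servo_line([g[0],g[1],.22],vel=.15)
print(manip.current_finger_gap(),manip.current_force())
im,_=snap('scene','c14.png')
cv2.imwrite('pics/c14z.png',cv2.resize(im[130:280,200:440,::-1],None,fx=3.3,fy=3.3,interpolation=cv2.INTER_CUBIC))
E
```

```text
tiny [ 0.5748 -0.0957] [ 0.4896 -0.0951] 0.0853 179.54429916170528
large [0.5689 0.1509] [0.4607 0.1422] 0.1085 -175.43025003703724
med [ 0.6196 -0.0007] [0.5204 0.012 ] 0.1 172.70153726193965
[ 0.62059661 -0.00081372] 172.70153726193965
grip [0.5492 0.0083] gap 0.0116 F [1.  1.  0.1] [-0.5  0.5 -0.3] t 37.2417
0.011410108469304374 [-0.63586018 -0.12872899 -2.06250837]
```

View pics/c14z.png

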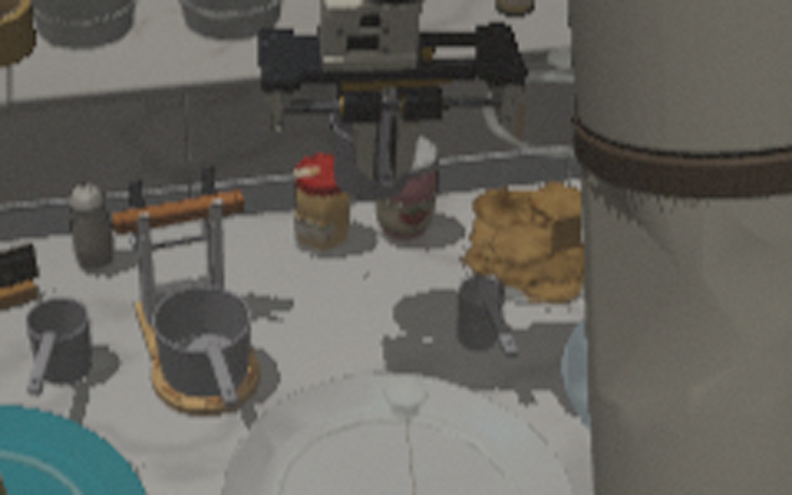

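```bash
cat >> h.py <<'E'
def place(ce,ang,r,zb,yaw,tag,hi=.27):
    g=np.array(ce)+r*np.array([np.cos(ang),np.sin(ang)]); o=list(down(yaw))
    p=manip.current_tool_pos(); manip.servo_line([p[0],p[1],hi],vel=.25)
    manip.move_pose([g[0],g[1],hi],o)
    manip.servo_line([g[0],g[1],.14],vel=.2)
    im,_=snap('scene','p%s.png'%tag); cv2.imwrite('pics/p%sz.png'%tag,cv2.resize(im[150:270,210:330,::-1],None,fx=5,fy=5,interpolation=cv2.INTER_CUBIC))
    for z in (.11,zb+.076,zb+.066,zb+.060,zb+.0575):
        manip.servo_line([g[0],g[1],z],vel=.06); f=manip.current_force()
        print(np.round(manip.current_tool_pos(),4),np.round(f,1))
        if f[2]>4: break
    return g
E
python3 - <<'E'
from h import *
g=place([.5689,.152],np.radians(255),.072,.017,np.radians(-15),'med')
im,_=snap('scene','c15.png')
cv2.imwrite('pics/c15z.png',cv2.resize(im[150:270,210:330,::-1],None,fx=5,fy=5,interpolation=cv2.INTER_CUBIC))
E
```

```text
[0.5502 0.0824 0.1097] [-0.5 -0.3 -0.5]
[0.5496 0.0827 0.0924] [-1.   2.  -1.7]
[0.5499 0.0826 0.0825] [ 0.1  1.2 -2.4]
[0.55   0.0824 0.0766] [ 0.   1.6 -3. ]
[0.5504 0.0824 0.0745] [-0.4  1.3 -1.7]
```

View pics/pmedz.png

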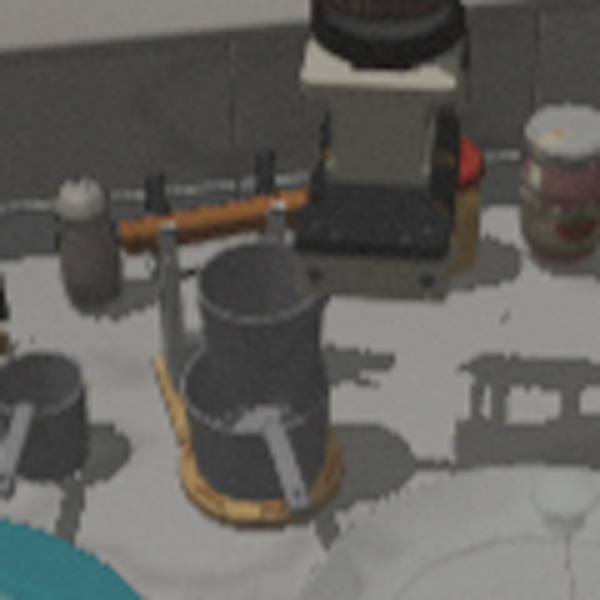

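View pics/c15z.png

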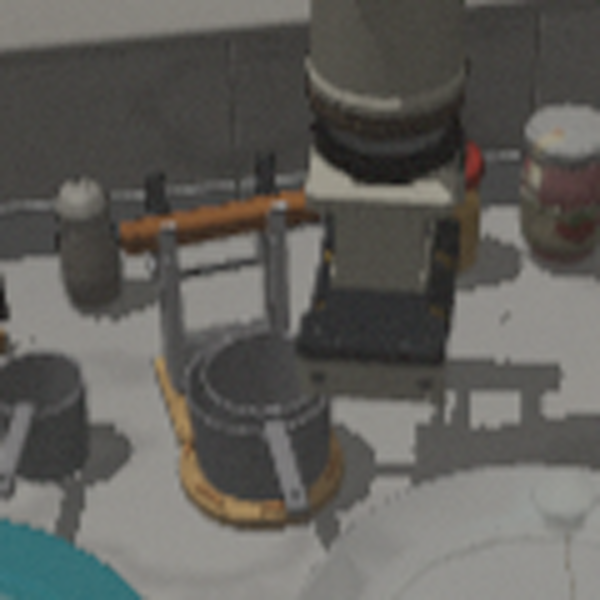

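```bash
python3 - <<'E'
from h import *
import pickle
g=np.array([.5689,.152])+.072*np.array([np.cos(np.radians(255)),np.sin(np.radians(255))])
for z in (.0735,.0725,.0715):
    manip.servo_line([g[0],g[1],z],vel=.04); manip.sleep(.15); f=manip.current_force(); print(np.round(manip.current_tool_pos(),4),np.round(f,1))
    if f[2]>3: break
effector.open_jaws()
manip.servo_line([g[0],g[1],.25],vel=.2)
manip.move_pose([.52,.17,.34],list(down(np.radians(-79))))
im,c=snap('wrist','w16.png'); pickle.dump(c,open('w16.pkl','wb'))
cv2.imwrite('pics/w16z.png',cv2.resize(im[0:240,100:480,::-1],None,fx=2.1,fy=2.1,interpolation=cv2.INTER_CUBIC))
print(manip.current_clock())
E
```

```text
[0.5503 0.0824 0.0736] [ 0.1  0.2 -1.4]
[0.5504 0.0821 0.0728] [-1.  -1.1  4.3]
47.2
```

View pics/w16z.png

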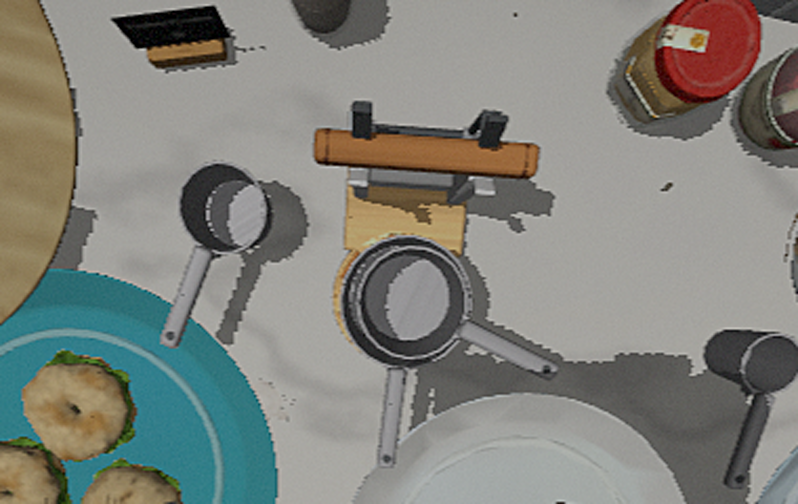

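```bash
python3 - <<'E'
from h import *
import pickle
c=pickle.load(open('w16.pkl','rb')); p=lambda u,v:(100+u/2.1,v/2.1)
M={}
for n,a,b,z in [('small',(225,207),(169,346),.0),('large',(406,302),(387,467),.012),('med',(409,301),(556,374),0.017)]:
    m=meas(c,p(*a),p(*b),z); M[n]=m; print(n,np.round(m[0],4),np.round(m[1],4),round(m[2],4),np.degrees(m[3]))
tip,a=M['small'][1],M['small'][3]
ce=tip-.094*np.array([np.cos(a),np.sin(a)]); print(ce,np.degrees(a))
g=grip_handle(ce,a,.070,0,a-np.pi/2)
manip.servo_line([g[0],g[1],.22],vel=.15)
print(manip.current_finger_gap(),manip.current_force())
E
```

```text
small [0.6025 0.274 ] [0.511  0.2963] 0.0941 166.34719348068802
large [0.5678 0.152 ] [0.4612 0.1428] 0.1069 -175.0546505974872
med [0.569  0.1507] [0.543  0.0514] 0.1027 -104.6551373985796
[0.60236109 0.27408259] 166.34719348068802
grip [0.5343 0.2906] gap 0.0115 F [0.8 0.5 0.9] [-0.1 -0.5 -0.7] t 51.85
0.011449458552214667 [-0.07654466  0.36171512 -1.7296675 ]
```

```bash
python3 - <<'E'
from h import *
import pickle
ce=np.array([.569,.1515]);a=np.radians(100)
g=place(ce,a,.070,.022,np.radians(10),'small',hi=.28)
for z in (.0785,.0775,.0765):
    manip.servo_line([g[0],g[1],z],vel=.04); manip.sleep(.15); f=manip.current_force(); print(np.round(manip.current_tool_pos(),4),np.round(f,1))
    if f[2]>3: break
im,_=snap('scene','c17.png')
cv2.imwrite('pics/c17z.png',cv2.resize(im[150:270,190:310,::-1],None,fx=5,fy=5,interpolation=cv2.INTER_CUBIC))
E
```

```text
[0.5567 0.2203 0.1097] [ 0.1 -0.3 -1.4]
[0.5564 0.2203 0.0974] [-0.2  0.5 -0.4]
[0.5564 0.2203 0.0874] [ 0.8  0.4 -0.8]
[0.5566 0.2204 0.0816] [ 0.6  0.4 -1. ]
[0.5567 0.2205 0.0794] [-0.7  0.4 -2.7]
[0.5567 0.2204 0.0785] [-1.8 -0.3  0.2]
[0.557  0.2207 0.0778] [-2.   0.3  2.8]
[0.5571 0.2213 0.0773] [-2.7  0.9  7. ]
```

View pics/c17z.png

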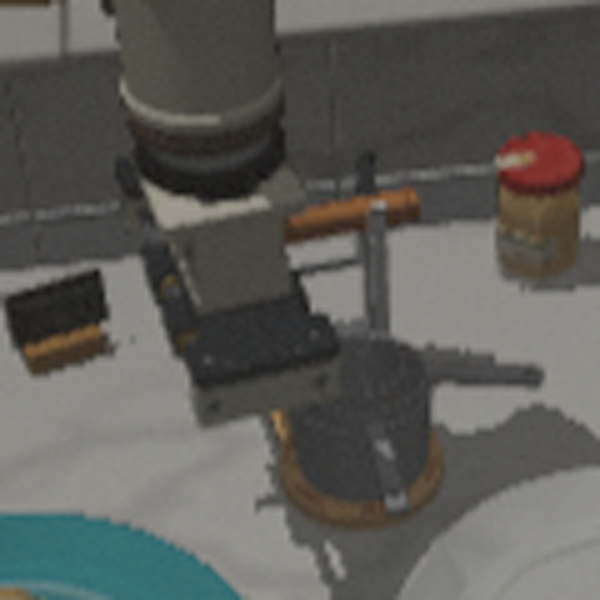

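```bash
python3 - <<'E'
from h import *
import pickle
effector.open_jaws()
manip.servo_line([.557,.2205,.26],vel=.2)
manip.move_pose([.52,.06,.34],list(down(np.radians(-79))))
im,c=snap('wrist','w18.png'); pickle.dump(c,open('w18.pkl','wb'))
cv2.imwrite('pics/w18z.png',cv2.resize(im[0:240,100:480,::-1],None,fx=2.1,fy=2.1,interpolation=cv2.INTER_CUBIC))
print(manip.current_clock())
E
```

```text
61.975
```

View pics/w18z.png

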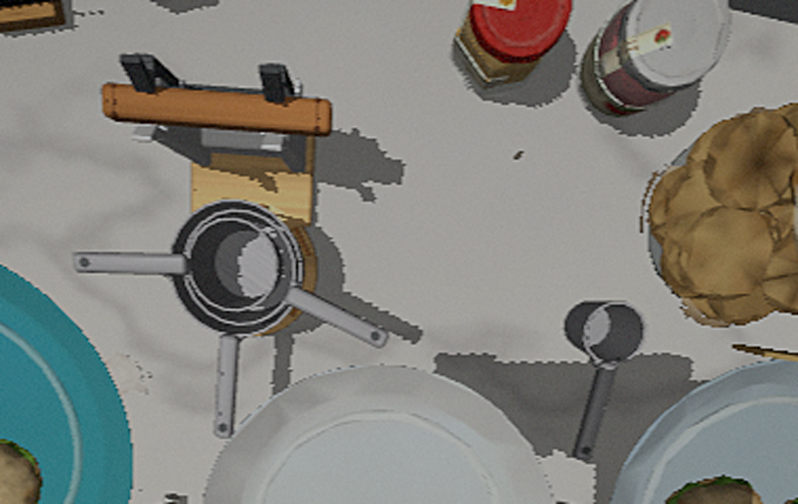

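```bash
python3 - <<'E'
from h import *
import pickle
c=pickle.load(open('w18.pkl','rb')); p=lambda u,v:(100+u/2.1,v/2.1)
M={}
for n,a,b,z in [('tiny',(614,332),(584,459),.0),('small',(235,261),(74,262),.022),('large',(237,267),(223,438),.012),('med',(243,267),(387,338),0.017)]:
    m=meas(c,p(*a),p(*b),z); M[n]=m; print(n,np.round(m[0],4),np.round(m[1],4),round(m[2],4),np.degrees(m[3]))
tip,a=M['tiny'][1],M['tiny'][3]%(2*np.pi)
ce=tip-.087*np.array([np.cos(a),np.sin(a)]); print(ce,np.degrees(a))
g=grip_handle(ce,a,.068,0,a-np.pi/2)
manip.servo_line([g[0],g[1],.22],vel=.15)
print(manip.current_finger_gap(),manip.current_force())
E
```

```text
tiny [ 0.5746 -0.0951] [ 0.4888 -0.0967] 0.0858 -178.88370136251564
small [0.5722 0.1508] [0.5536 0.243 ] 0.094 101.44266579159842
large [0.5685 0.1509] [0.4601 0.143 ] 0.1087 -175.81762821047178
med [0.5694 0.1464] [0.5448 0.0514] 0.0981 -104.51721819278657
[ 0.57581978 -0.09504065] 181.11629863748436
grip [ 0.5078 -0.0964] gap 0.0113 F [1.4 0.  0.5] [0.8 0.3 0.4] t 67.2917
0.01102041149635039 [ 0.70451158  0.45150884 -0.55765762]
```

```bash
python3 - <<'E'
from h import *
ce=np.array([.5712,.151]);a=np.radians(157)
g=place(ce,a,.068,.027,np.radians(67),'tiny',hi=.28)
for z in (.0835,.0825,.0815):
    manip.servo_line([g[0],g[1],z],vel=.04); manip.sleep(.15); f=manip.current_force(); print(np.round(manip.current_tool_pos(),4),np.round(f,1))
    if f[2]>3: break
im,_=snap('scene','c19.png')
cv2.imwrite('pics/c19z.png',cv2.resize(im[150:270,190:310,::-1],None,fx=5,fy=5,interpolation=cv2.INTER_CUBIC))
E
```

```text
[0.5085 0.1775 0.1097] [-0.3 -0.1 -1.1]
[0.5083 0.1774 0.1026] [ 0.2 -0.4 -0.3]
[0.5081 0.1774 0.0924] [-0.  -0.3 -1. ]
[0.5083 0.1774 0.0866] [ 0.7  0.6 -0.5]
[0.5085 0.1775 0.0844] [ 0.7 -0.5 -1.3]
[0.5086 0.1776 0.0835] [ 0.5 -0.3 -0.7]
[0.5086 0.1777 0.0827] [-1.   0.2  3.1]
```

View pics/c19z.png

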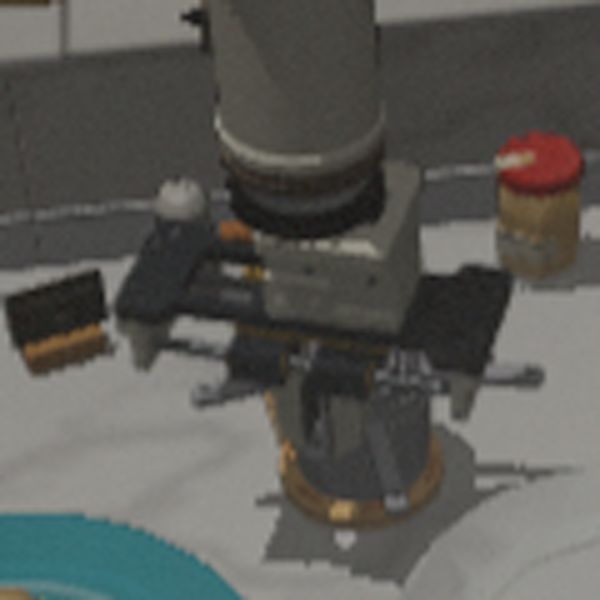

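```bash
python3 - <<'E'
from h import *
import pickle
effector.open_jaws()
print(manip.current_force())
manip.servo_line([.5086,.1777,.26],vel=.2)
manip.move_pose([.52,.14,.34],list(down(np.radians(-79))))
im,c=snap('wrist','w20.png'); pickle.dump(c,open('w20.pkl','wb'))
cv2.imwrite('pics/w20z.png',cv2.resize(im[20:230,140:370,::-1],None,fx=3,fy=3,interpolation=cv2.INTER_CUBIC))
im,_=snap('scene','c20.png')
cv2.imwrite('pics/c20z.png',cv2.resize(im[160:270,190:330,::-1],None,fx=5,fy=5,interpolation=cv2.INTER_CUBIC))
print(manip.current_clock())
E
```

```text
[-0.12249792 -0.26506804 -0.32196227]
78.0167
```

View pics/w20z.png

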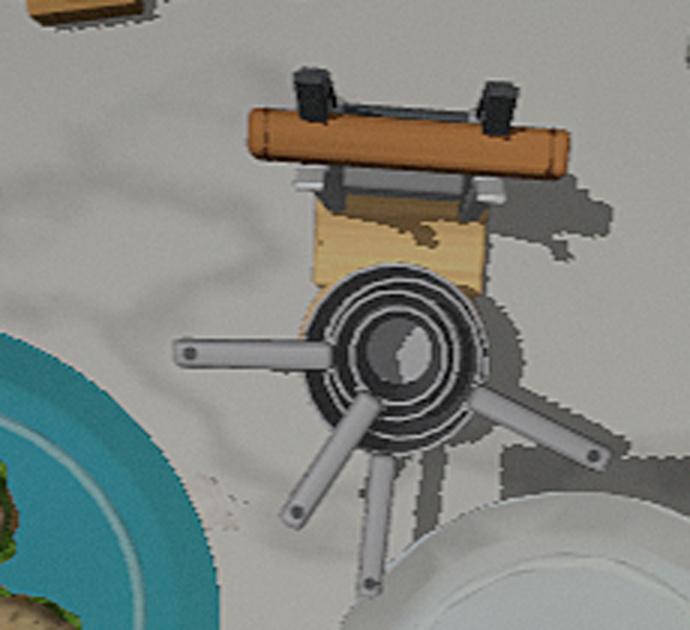

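View pics/c20z.png

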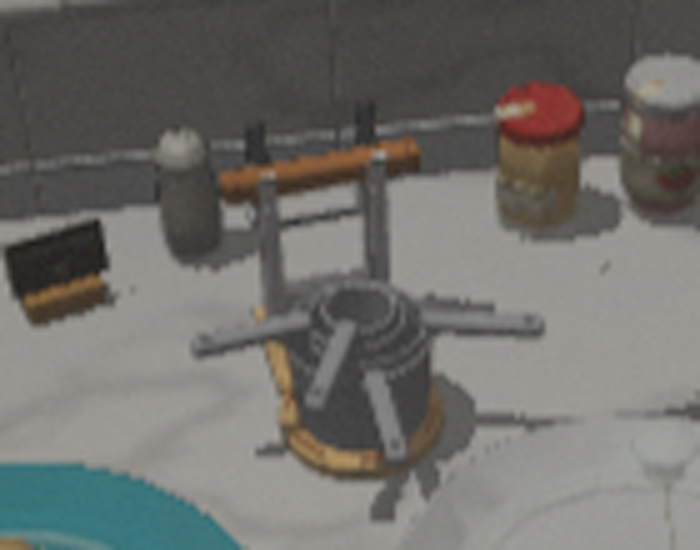

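```bash
python3 - <<'E'
from h import *
import pickle
c=pickle.load(open('w20.pkl','rb')); p=lambda u,v:(140+u/3,20+v/3)
T={}
for n,a,b,z in [('tiny',(401,350),(290,522),.027),('small',(402,350),(173,353),.022),('large',(397,360),(370,595),.012),('med',(401,356),(608,462),0.017)]:
    m=meas(c,p(*a),p(*b),z); T[n]=m[1]; print(n,np.round(m[0],4),round(m[2],4),np.degrees(m[3]))
ks=list(T); print([(i,j,round(np.hypot(*(T[i]-T[j])),3)) for k,i in enumerate(ks) for j in ks[k+1:]])
a,b=ray(c,*p(248,132),.133),ray(c,*p(571,154),.133); print('stick',(a+b)/2,np.degrees(np.arctan2(*(a-b)[[1,0]])))
print(manip.current_force()); manip.hand_in()
E
```

```text
tiny [0.5728 0.1501] 0.0873 157.40841241104204
small [0.5727 0.1497] 0.0963 101.55156872629166
large [0.5676 0.1509] 0.1063 -175.76784502328013
med [0.5699 0.1496] 0.1013 -105.39042446885783
[('tiny', 'small', np.float64(0.086)), ('tiny', 'large', np.float64(0.051)), ('tiny', 'med', np.float64(0.141)), ('small', 'large', np.float64(0.136)), ('small', 'med', np.float64(0.192)), ('large', 'med', np.float64(0.122))]
stick [0.64576964 0.16104135 0.133     ] 97.41937748823526
[ 0.05159414 -0.01149881 -0.46108551]
the job is handed in; nothing more can be done
```

The job is handed in with all four cups nested in the caddy and the levelling stick in its clip, at about 78 s of the 210 s allowed. It reported no verdict.

**What I did:**
- I pressed the stick home in the clip first. It touched the slot floor at the expected height, and the picture shows both jaw noses over it.
- I lifted the smallest cup out, parked it on the table, then nested the medium, small and smallest cups into the largest by their handles.

**Last checks:**
- **Cup depth:** each cup met the floor below within about 0.3 mm of the expected height.
- **Cup alignment:** neighbouring cup axes are within about 3 mm of each other.
- **Handles:** the closest two handle ends are about 51 mm apart; the limit is 28 mm.
- **Stick:** its centre is about 1 mm from where I measured the clip, and it lies within about 0.5° of it.
- **Jars, salt and sign:** all look undisturbed in the last picture.

**Limits and disagreements:**
- **Jaw:** I saw that it was closed over the stick but could not read its angle. The wrist force read only about 2 N while pressing through the noses, where 5 to 15 N was expected, and rose to 16 N once the stick was on the slot floor.
- **Cup positions:** the side camera's first readings were about 1 cm off the wrist camera's, so I used the wrist camera for all cup and clip positions.
- **Largest cup:** its measured position differs by about 2.5 mm from the seat position worked out from the clip. That is within the 7 mm limit.

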